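# Test a salvaged ferrite ring on the spring-return core tester

### The job

Three dark ferrite cores lie on the repair bench: thread the wide ring with the big bore onto the post of the core tester until it sits down on its collar, and let go of it, leaving the spring-return shuttle home meanwhile. Then pull the shuttle out by its upright black handle until the post's pointer stands opposite the sensor's pointed nose, and keep it there against the spring: the job finishes with the gripper still holding the handle at that mark. Leave the other things on the bench where they are.

Things in the scene. Friction and masses are not known exactly. Their poses are not given: they have to be found in the camera images.
- core_mid (a point): centre (half-way up) of the ring to be tested: dark ferrite ring, 46 mm outside diameter, 26 mm bore, 24 mm high, about 0.12 kg, lying flat, loose on the bench; z is its axis
- core: the same ring; origin at the centre of its underside
- tester: the core tester, fixed to the bench: grey base plate 320 mm (its x) by 140 mm, 12 mm thick, with two rails, 26 mm high, along x between which the shuttle runs; origin on the bench under the shuttle's centre line; its +x end carries a grey spring block (63 mm high) and the spring tube, out to x = 233 mm; the shuttle is pulled out towards its -x. The whole lies at a different place and yaw each time
- shuttle (a joint): travel of the aluminium shuttle in m: 0 = home (as it starts), growing as it is pulled out towards the tester's -x, hard stop at 0.125. A spring always draws it home: about 3.5 N at home plus 70 N per m. The mark lies 0.055 to 0.10 out
- seat (a point): middle of the top face of the round collar (34 mm across, 38 mm above the bench) on which the ring sits, on the axis of the shuttle's steel post; moves with the shuttle. The post is 16 mm in diameter and rises 38 mm above this point, tapered over its last 6 mm. A small dark pointer on the shuttle beside the post shows its position on the tester's +y side. The shuttle's top face lies 8 mm lower. Axes as the tester's
- handle_top (a point): middle of the top of the upright black handle plate on the shuttle, 96 mm above the bench, 95 mm from the post's axis towards the tester's -x; moves with the shuttle. The plate is 14 mm thick along the tester's x (grip it across this), 40 mm wide along y and stands 66 mm above the shuttle
- nose (a point): tip of the sensor's pointed nose, which is the mark: 40 mm to the tester's +y side of the shuttle's centre line, 45 mm above the bench; its axes are the tester's. The sensor is a grey block 30 x 32 mm, 70 mm high above the bench, fixed at a different place along the base each time. The shuttle is at the mark when seat and nose have the same x in the tester's frame
- small_core: a bystander: dark ferrite ring, 34 mm outside, 20 mm high, with a bore of only 14 mm, too small for the post; origin at the centre of its underside
- slug: a bystander: solid dark ferrite disc without a hole, 46 mm across, 24 mm high; origin at the centre of its underside
- plug: a bystander: black mains plug lying on its back, 48 x 46 x 38 mm, three brass pins up; origin at the centre of its underside
- adapter: a bystander: black power adapter brick, 105 x 50 x 32 mm; origin at the centre of its underside
- pliers: a bystander: wire strippers with red handles, about 185 mm long, 18 mm high, lying flat; origin near the pivot, on the bench
- screwdriver: a bystander: screwdriver with a red handle, about 0.2 m long, lying on the bench
- jar: a bystander: clear jar with a steel cap, 60 mm across, 75 mm high; origin at the centre of its underside
Not all that is in view belongs to the job. What is shaped like the core but green or yellow is not meant.

How it is judged (in metres and radians):
On the way, in this order (a step that is already met when the one before it is completed fails the run):
1. the wide ring sits on the collar round the post, let go, with the shuttle still home (within 10 mm) (horizontal distance between core_mid and seat below 0.008 m and z of core_mid in the frame of seat between 0.008 and 0.016 m and contact force between the fingers and core below 0.3 N and value of joint shuttle below 0.01 m), for 0.2 s.
2. the shuttle, carrying the ring, is pulled by its handle to the mark (within 6 mm) (horizontal distance between core_mid and seat below 0.008 m and z of core_mid in the frame of seat between 0.008 and 0.016 m and contact force between the fingers and core below 0.3 N and x of seat in the frame of nose between -0.006 and 0.006 m and contact force between the fingers and shuttle_c3 above 2 N), for 0.3 s.
At the end, for the whole second after the job is handed in: The wide ring sits on the collar round the post (centre within 8 mm of the axis, 8 to 16 mm above the collar), not touched by the fingers; the shuttle stands still with the post within 6 mm of the sensor's nose along the travel, held there by the fingers on the handle (more than 2 N) (all of step 2 and velocity of joint shuttle between -0.01 and 0.01 m/s); the arm keeps its last pose, push and grip.
It fails at once if one of the other things on the bench is moved by more than 30 mm (distance of any of small_core, slug, plug, adapter, pliers, screwdriver, jar from where it was at the start of the episode above 0.03 m).
It also fails if it takes over 61 s, if anything falls off the work surface, if the arm or the gripper's body presses on something with over 40 N, if the wrist force passes 120 N, or if a joint passes its speed limit or range.

### The arm

A 7-joint arm with a two-finger parallel gripper is mounted at the origin on the work surface. World frame = base frame: x ahead of the robot, y to its left, z up, the work surface at z = 0. Lengths are in mm, angles in rad, forces in N, time in s.
With the tool pointing down it reaches from about 400 to 875 mm from the base axis. Payload 4.4 kg.
Tool frame: the origin (TCP) lies midway between the tips of the shut fingers; the grasp point (between the pads) lies 19 mm behind it; z points along the fingers, y is the direction in which the jaws open and shut (so a half turn about z gives the same grasp; the last joint's range is limited). The gripper opens to 85 mm and grips with 20 to 120 N. Pads are 22 mm wide; open, the fingers measure 114 mm over their backs; the gripper's body (76 mm by 85 mm) begins 54 mm behind the grasp point. The pads swing forward as they close: fully open they stand 13 mm farther back than shut.
Start: joints at [-1.224, 0.628, 0.038, 1.517, -0.027, 0.996, -0.02], TCP at [260.743, 595.425, 231.313] pointing down, gripper open.
Joint ranges: [-3.06, 3.06], [-0.37, 2.12], [-1.25, 1.32], [0.18, 2.47], [-1.1, 4.24], [0.23, 1.98], [-2.94, 2.94]. Speed limits (rad/s): [2.57, 2.57, 3.14, 3.14, 3.14, 3.14, 3.14].

### API

Orientations are given as [roll, pitch, yaw] about the fixed x, y, z axes, in that order (R = Rz(yaw) Ry(pitch) Rx(roll)).
In Python, from cell import ctrl, vision gives the robot as it stands.
- The arm moves only by the tool play_rows, never from a script. Its arguments are lists of equal length, an entry for each row: "slide": the shift along the tool's x, y, z in mm, a list of three; "turn": the turn about the tool's z in rad; "fingers": the opening, from 0 (shut) to 1 (fully open). A call has 1 to 5 rows; each row is the pose to reach, as a shift and turn from the pose measured when the call began, along the tool's axes at that moment; what a row does not reach only later rows make up. A row lasts 1/8 s, in which the tool goes at most 62.5 mm and 10.7 degrees, less where a joint would pass 70% of its speed; a pose out of reach is approached as far as the arm can. A call with a gripper value outside its range is refused whole. The fingers move at their own pace and stop on an object; the grip force is fixed at half the most. Time passes only in rows, so rows that repeat a pose let the fingers close. It gives the time, the measured TCP pose, the force and the opening at its end, in the units of the state.
- ctrl.read_state(): the state, without advancing time (a new reading comes with each control period).
- vision.get_image(name): name is "scene" or "top" or "wrist"; returns (picture, depth): 400x640x3 uint8, blue, green, red; 400x640 float32, mm along the optical axis (not along the pixel's ray), 0 where there is no reading.
- vision.camera_params(name): a dict with "fx", "fy", "cx", "cy" (pixels), "position" and "rotation" of the camera in the world. Camera axes: x right, y up, looking along -z (the intrinsics and any distortion apply to the point x, -y, -z); pixel columns grow to the right and rows downward; lengths in mm; the calibration is good to about 2 mm. A picture is of the moment at which its call begins: read the wrist's pose just before it. camera_params takes no time and is no camera call; for the wrist camera it gives the pose at the moment of the call.
- ctrl.finish_job(): hands the job in, once; it reports no verdict.
The state is a dict: "clock": time; "qpos": joint angles; "qd": joint speeds; "tau": joint torques, N m; "eef_pos": TCP position; "tool_rot": TCP orientation; "force": force on the tool from outside, world axes, zero at the start; "torque": the same for the moment, N m; "width": finger opening in mm.
Only numpy, scipy, OpenCV 4.12 (cv2) and the standard library are available. Lean on these libraries where they do the work, as an engineer would, in place of code of your own. Each camera call takes 0.05 s, during which the arm holds its last target.

## Working session

There is one attempt and no reset: what is moved stays moved. The work goes in short steps, Python scripts to look and compute and a tool call to move; the robot and the scene stay as the last step left them, time stands still between calls to the robot, and variables do not carry over. Pictures are saved under pics/ and viewed, and the job is handed in when it is done.

Besides the shell and the picture viewer there is one more tool, called after "Emit:" as a command line: name --pt "numbers of a row" for each row, then --argument value for the rest. play_rows: Moves the arm, as the interface text tells. Its arguments: {"type":"object","properties":{"slide":{"type":"array"},"turn":{"type":"array"},"fingers":{"type":"array"}},"required":["slide","turn","fingers"]}

```bash
mkdir -p pics; ls; cat > h.py <<'E'
import numpy as np, cv2
from cell import ctrl, vision
def snap(n,f):
    p=vision.camera_params(n); im,d=vision.get_image(n); im=np.asarray(im)
    cv2.imwrite(f'pics/{f}.png',im); np.savez(f'pics/{f}.npz',im=im,d=d,**{k:np.array(v) for k,v in p.items()}); return p,im,d
def load(f): return np.load(f'pics/{f}.npz')
def pt(p,d,u,v):
    z=float(d[int(v),int(u)]); c=np.array([(u-p['cx'])/p['fx']*z,-(v-p['cy'])/p['fy']*z,-z])
    return np.array(p['position'])+np.array(p['rotation'])@c
def ray(p,u,v,h):
    c=np.array([(u-p['cx'])/p['fx'],-(v-p['cy'])/p['fy'],-1.]); r=np.array(p['rotation'])@c; o=np.array(p['position'])
    return o+r*(h-o[2])/r[2]
E
python3 - <<'E'
from h import *
print(ctrl.read_state())
for n in ('scene','top','wrist'):
    p,im,d=snap(n,n+'0'); print(n,p)
E
```

```text
pics
{'clock': 0.0, 'qpos': array([-1.22378061,  0.62935303,  0.0384203 ,  1.51833654, -0.0269778 ,
        0.99631005, -0.02000173]), 'qd': array([-3.03169533e-04,  4.22581319e-05,  7.29845940e-05, -2.41292262e-03,
       -3.11826345e-05,  1.61916044e-03,  1.66275807e-04]), 'tau': array([ 6.63465180e-04, -5.63405585e+01,  1.22617945e+00, -1.93450713e+01,
        1.09165601e-02,  1.06919889e-02,  1.36793659e-05]), 'eef_pos': array([260.49491124, 594.84965244, 230.39429222]), 'tool_rot': array([-3.13970338e+00,  3.06422457e-05,  2.72880554e+00]), 'force': array([ 0.21654721, -0.31787348, -0.1762012 ]), 'torque': array([ 0.0331306 , -0.00976411, -0.04647143]), 'width': 85.16047620674007}
scene {'fx': 390.77195713575196, 'fy': 390.77195713575196, 'cx': 315.6483913960197, 'cy': 200.96394998463614, 'position': array([ 991.53771948, -439.97642961,  937.97506506]), 'rotation': array([0.6429717 , 0.00658635, 0.70640838])}
top {'fx': 516.5357664529386, 'fy': 516.5357664529386, 'cx': 325.1962347213976, 'cy': 200.45204147711044, 'position': array([ 349.04338645,   47.43557334, 1456.98985809]), 'rotation': array([ 0.15622088, -0.0034836 , -1.59699334])}
wrist {'fx': 319.04149521173974, 'fy': 319.04149521173974, 'cx': 314.9607082500079, 'cy': 195.5992009317868, 'position': array([182.92412664, 628.1627919 , 372.3637739 ]), 'rotation': array([-0.33518945,  0.00190273,  1.15861456])}
```

```bash
cat >> h.py <<'E'
from scipy.spatial.transform import Rotation as Ro
def rm(r): return Ro.from_euler('xyz',np.asarray(r)).as_matrix()
def pt(p,d,u,v):
    z=float(d[int(round(v)),int(round(u))]); c=np.array([(u-p['cx'])/p['fx']*z,-(v-p['cy'])/p['fy']*z,-z])
    return np.array(p['position'])+rm(p['rotation'])@c
def ray(p,u,v,h):
    c=np.array([(u-p['cx'])/p['fx'],-(v-p['cy'])/p['fy'],-1.]); r=rm(p['rotation'])@c; o=np.array(p['position'])
    return o+r*(h-o[2])/r[2]
E
```

```text
(no output)
```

View pics/scene0.png

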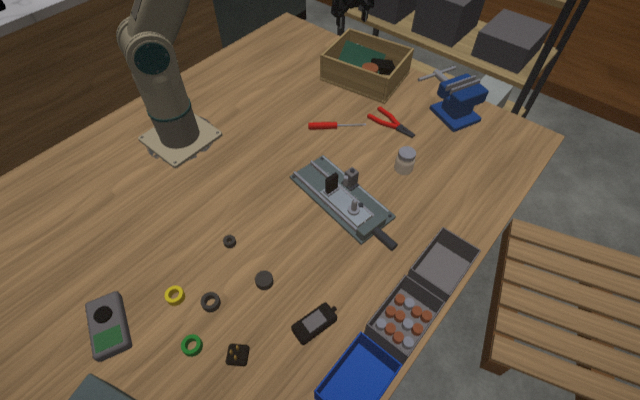

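View pics/top0.png

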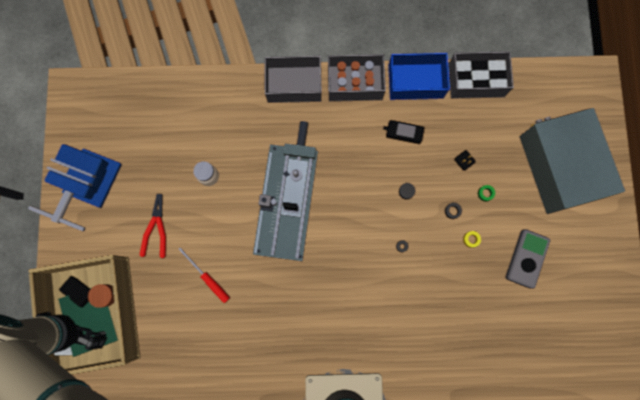

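View pics/wrist0.png

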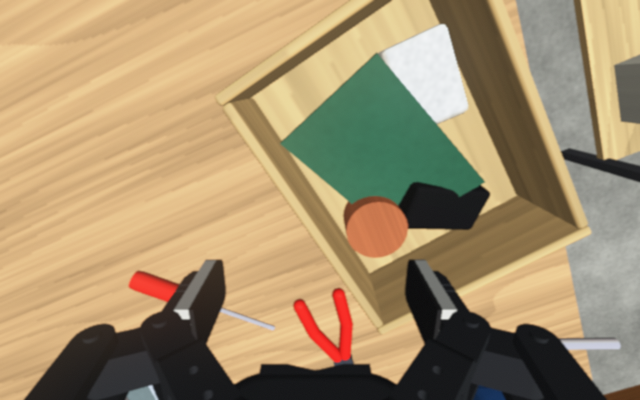

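Top picture, candidates for the ring: dark ring (453,211), small dark ring (402,246), solid disc (407,191), green ring (487,193), yellow ring (473,239). By description I choose (453,211), the larger dark ring with a hole. The tester lies at about (287,202), with its post at (296,174), handle at (291,207) and sensor at (265,201). I'll measure these and check with a crop.

```bash
python3 - <<'E'
from h import *
a=load('top0');im=a['im'];d=a['d']
crop=cv2.resize(im[160:270,380:500],None,fx=4,fy=4,interpolation=cv2.INTER_CUBIC)
crop2=cv2.resize(im[110:270,240:330],None,fx=4,fy=4,interpolation=cv2.INTER_CUBIC)[:600]
h=max(crop.shape[0],crop2.shape[0]);
c=np.zeros((600,480+360-40,3),np.uint8);c[:440,:440]=crop[:, :440];c[:600,440:800]=crop2
cv2.imwrite('pics/c1.png',c)
for n,u,v,hh in [('ring',453,211,24),('small',402,246,20),('slug',407,191,24),('green',487,193,24),('yellow',473,239,24)]:
    print(n,ray(a,u,v,hh).round(1),pt(a,d,u,v).round(1),'rim',[pt(a,d,u+dx,v)[2].round(1) for dx in(-6,6)])
for n,u,v in [('post',296,174),('handle',291,207),('sensor',265,201),('plate',300,250),('block',299,152)]:
    print(n,pt(a,d,u,v).round(1))
dark=(im.max(2)<75).astype(np.uint8)
n,l,s,ce=cv2.connectedComponentsWithStats(dark[160:270,380:500])
for i in range(1,n):
    if s[i,4]>20: print(s[i],ce[i]+[380,160])
E
```

```text
ring [ 535.4 -320.7   24. ] [ 538.7 -327.1   -1.2] rim [np.float64(23.1), np.float64(24.0)]
small [ 441.6 -173.5   20. ] [ 442.8 -176.3    1.8] rim [np.float64(10.0), np.float64(13.7)]
slug [ 595.6 -194.6   24. ] [ 595.2 -194.2   26.5] rim [np.float64(22.7), np.float64(27.5)]
green [ 584.1 -419.8   24. ] [ 587.8 -427.1    1.6] rim [np.float64(23.3), np.float64(25.8)]
yellow [ 455.6 -371.2   24. ] [ 457.1 -376.9    4.3] rim [np.float64(30.2), np.float64(23.3)]
post [642.6 114.9  70.3]
handle [548.2 128.6  94.1]
sensor [569.8 200.3  71. ]
plate [438.8 110.7   4.8]
block [710.8 106.6  45. ]
[ 75   0  20  10 123] [464.71544715 163.47154472]
[ 19  24  15  15 179] [406.27374302 190.97206704]
[ 65  43  16  16 128] [452.515625 210.3125  ]
[17 81 11 11 63] [401.65079365 245.55555556]
```

View pics/c1.png

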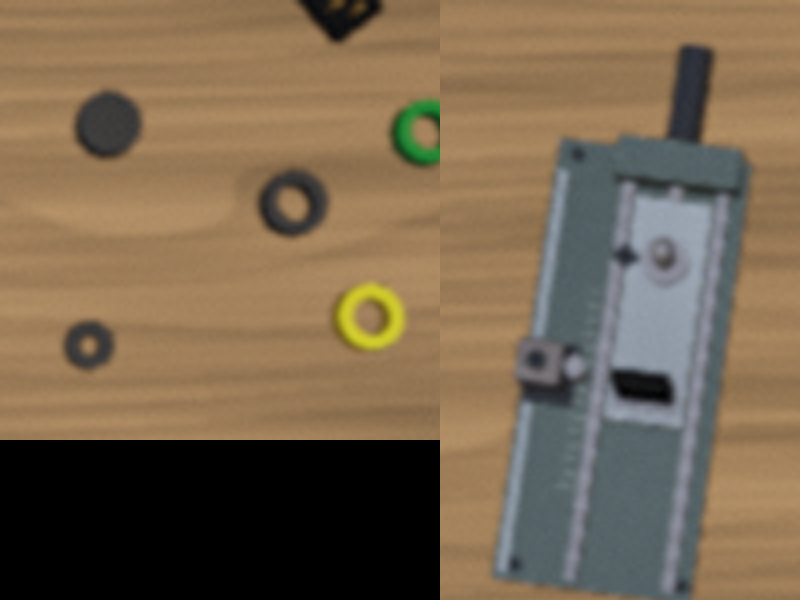

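The crop confirms that the left panel's ring at (292,203), top pixel (453,211), is dark and the larger of the holed rings; the solid disc and the small ring are clearly different. It sits at about (536,-320). Next I'll look at the tester from close above on the way.

```bash
cat > go.py <<'E'
import sys
from h import *
# args x y z yawdeg
s=ctrl.read_state(); R=rm(s['tool_rot']); t=np.array([float(v) for v in sys.argv[1:4]])
sl=R.T@(t-s['eef_pos'])
yaw=s['tool_rot'][2]
dy=np.deg2rad(float(sys.argv[4]))-yaw; dy=(dy+np.pi)%(2*np.pi)-np.pi
print('slide',sl.round(1),'turn',round(-dy,3),'| t',round(s['clock'],2),'pos',s['eef_pos'].round(1),'rot',s['tool_rot'].round(4),'F',s['force'].round(1),'w',round(s['width'],1),'q',s['qpos'].round(2))
E
python3 go.py 595 190 330 82
```

```text
slide [-468.8 -236.9  -99.1] turn 1.298 | t 0.15 pos [260.6 595.  230.6] rot [-3.1402  0.      2.7287] F [-0.8 -0.6  0.3] w 85.9 q [-1.22  0.63  0.04  1.52 -0.03  1.   -0.02]
```

Emit:
play_rows --pt "-47 -24 -20" --pt "-94 -47 -40" --pt "-141 -71 -60" --pt "-188 -95 -80" --pt "-235 -118 -99" --turn '[0.13,0.26,0.39,0.52,0.65]' --fingers '[1,1,1,1,1]'

```text
clock: 0.78
eef_pos: [429.3, 391.2, 330.4]
tool_rot: [-3.14, 0.001, 2.075]
force: [0.9, 1.1, -1.5]
width: 85.6
```

```bash
python3 go.py 595 190 330 82
```

```text
slide [-256.2   47.9    0.5] turn 0.643 | t 0.78 pos [429.3 391.2 330.4] rot [-3.1404e+00  8.0000e-04  2.0746e+00] F [ 0.9  1.1 -1.5] w 85.6 q [-0.95  0.44  0.24  1.58 -0.11  1.13 -0.17]
```

Emit:
play_rows --pt "-51 10 0" --pt "-102 19 0" --pt "-154 29 0" --pt "-205 38 0" --pt "-256 48 0" --turn '[0.13,0.26,0.39,0.52,0.645]' --fingers '[1,1,1,1,1]'

```text
clock: 1.4
eef_pos: [595.6, 189.0, 330.3]
tool_rot: [-3.141, 0.001, 1.426]
force: [-0.5, 0.2, -0.2]
width: 85.4
```

Emit:
play_rows --pt "0 0 0" --turn '[0]' --fingers '[1]'

```text
clock: 1.52
eef_pos: [597.9, 183.3, 330.0]
tool_rot: [3.141, 0.005, 1.417]
force: [-0.9, 0.4, 0.0]
width: 85.2
```

```bash
python3 -c "
from h import *
print(ctrl.read_state()['eef_pos'],ctrl.read_state()['tool_rot'])
p,im,d=snap('wrist','w1');print(p)"
```

```text
[597.85992373 183.30831156 330.03590336] [3.14077227 0.00488907 1.41701969]
{'fx': 319.04149521173974, 'fy': 319.04149521173974, 'cx': 314.9607082500079, 'cy': 195.5992009317868, 'position': array([610.96556854, 266.92149503, 471.48652444]), 'rotation': array([-0.34017345, -0.00084927, -0.15312326])}
```

View pics/w1.png

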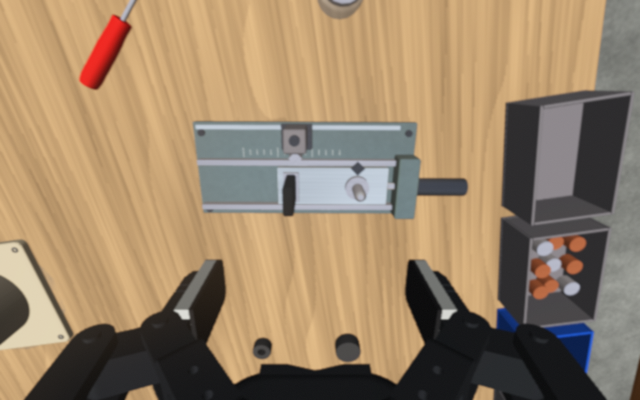

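```bash
python3 - <<'E'
from h import *
a=load('w1');im=a['im']
c=cv2.resize(im[110:225,265:420],None,fx=5,fy=5,interpolation=cv2.INTER_CUBIC)
cv2.imwrite('pics/c2.png',c)
E
```

```text
(no output)
```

View pics/c2.png

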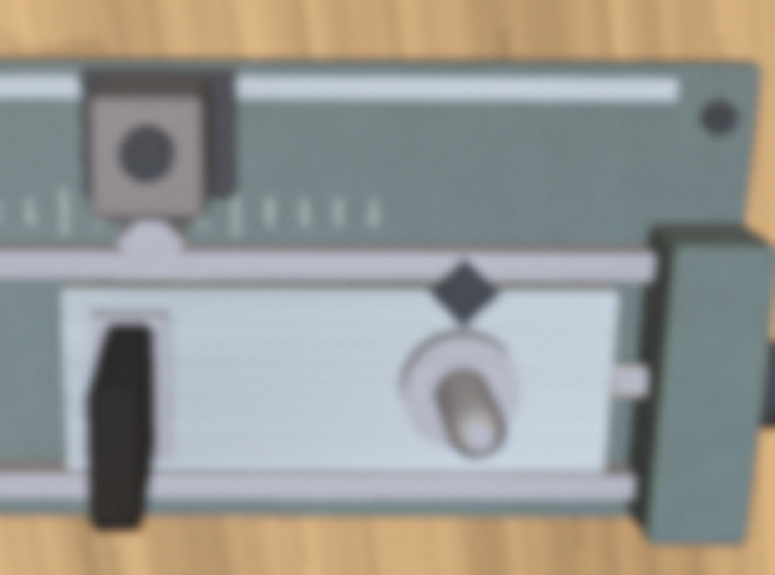

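```bash
python3 - <<'E'
from h import *
a=load('w1');d=a['d']
P=lambda x,y:(265+(x+.5)/5-.5,110+(y+.5)/5-.5)
def r(n,x,y,h):
    q=ray(a,*P(x,y),h); print(n,q.round(1),'depth',pt(a,d,*P(x,y)).round(1)); return q
for n,y in (('railU',264),('railL',484)):
    q=[r(n,x,y,26) for x in (10,620)]; v=q[1]-q[0]; print('yaw',np.degrees(np.arctan2(v[1],v[0])))
col=r('collar',460,387,38); tip=r('posttip',480,436,76); r('pointer',464,292,30)
b=r('sensor',148,155,70); r('nosewhite',150,245,45)
r('hand',117,520,96); r('hand',117,400,96); r('handL',93,460,96);r('handR',150,460,96)
r('blockTop',700,400,63);r('blockface',650,530,63);r('blockface',672,250,63)
for n,l in (('lower',[(205,212),(390,214)]),('upper',[(196,122),(416,123)])):
    q=[ray(a,*p,12) for p in l]; v=q[1]-q[0]; print(n,q[0].round(1),q[1].round(1),np.degrees(np.arctan2(v[1],v[0])))
E
```

```text
railU [526.7 171.3  26. ] depth [526.3 170.9  24.2]
railU [699.  144.7  26. ] depth [699.1 144.5  25.2]
yaw -8.785043337417314
railL [513.  105.1  26. ] depth [512.9 104.9  25.4]
railL [693.8  77.2  26. ] depth [693.8  77.1  25.7]
yaw -8.79241485061795
collar [648.7 119.   38. ] depth [647.5 123.6  51.5]
posttip [649.1 117.7  76. ] depth [649.1 117.7  76. ]
pointer [653.6 144.4  30. ] depth [653.4 145.1  32.5]
sensor [575. 203.  70.] depth [575.3 203.6  73.8]
nosewhite [569.  174.8  45. ] depth [570.7 178.4  61.8]
hand [553.4 116.7  96. ] depth [553.1 115.9  94. ]
hand [559.2 148.4  96. ] depth [559.2 148.4  95.9]
handL [550.3 133.7  96. ] depth [550.1 133.1  94.3]
handR [564.5 131.5  96. ] depth [558.7 114.7  49.2]
blockTop [710.1 114.   63. ] depth [714.4 107.4  45.4]
blockface [694.1  77.9  63. ] depth [698.1  68.9  43.5]
blockface [705.4 156.5  63. ] depth [710.5 150.5  40.7]
lower [413.4 105.5  12. ] [697.6  58.2  12. ] -9.463726301525066
upper [437.4 240.8  12. ] [744.4 191.9  12. ] -9.034492405143705
```

Wrist picture: tester at yaw −8.8°, post axis (649,118), handle top (556,132), and the sensor block about 86 mm toward −x of the post; heights and the 95 mm spacing agree with the given sizes. The pointer is low (~32 mm), so a jaw axis along the tester's y suits placing. Now over the ring.

```bash
python3 go.py 536 -320 130 60
```

```text
slide [-509.1   15.8  201.2] turn 0.374 | t 1.57 pos [596.5 186.3 329.8] rot [-3.1405e+00  2.8000e-03  1.4214e+00] F [-0.4  1.1  0.4] w 85.2 q [-0.61  0.54  0.44  1.46 -0.23  1.2  -0.29]
```

Emit:
play_rows --pt "-55 2 0" --pt "-110 4 0" --pt "-165 6 10" --pt "-220 8 30" --pt "-275 9 50" --turn '[0.04,0.08,0.12,0.16,0.2]' --fingers '[1,1,1,1,1]'

```text
clock: 2.2
eef_pos: [564.1, -86.5, 280.1]
tool_rot: [-3.141, 0.002, 1.224]
force: [0.8, -0.9, 1.2]
width: 85.3
```

```bash
python3 go.py 536 -320 130 60
```

```text
slide [-228.9   53.1  150.4] turn 0.177 | t 2.2 pos [564.1 -86.5 280.1] rot [-3.1410e+00  1.5000e-03  1.2238e+00] F [ 0.8 -0.9  1.2] w 85.3 q [-0.22  0.5   0.5   1.69 -0.27  1.02  0.02]
```

Emit:
play_rows --pt "-50 12 25" --pt "-100 23 55" --pt "-150 35 90" --pt "-200 46 125" --pt "-229 53 150" --turn '[0.04,0.08,0.12,0.16,0.177]' --fingers '[1,1,1,1,1]'

```text
clock: 2.82
eef_pos: [535.0, -321.0, 128.7]
tool_rot: [-3.14, 0.002, 1.046]
force: [0.1, 0.3, 0.9]
width: 85.4
```

Emit:
play_rows --pt "0 0 0" --turn '[0]' --fingers '[1]'

```text
clock: 2.95
eef_pos: [533.2, -321.6, 126.6]
tool_rot: [-3.136, 0.002, 1.044]
force: [0.7, 0.6, 0.4]
width: 85.4
```

```bash
python3 - <<'E'
from h import *
p,im,d=snap('wrist','w2')
E
python3 go.py 536 -320 130 60
```

```text
slide [ 0.7  1.3 -2.5] turn -0.001 | t 3.0 pos [ 534.5 -320.   127.5] rot [-3.137e+00  8.000e-04  1.046e+00] F [-0.5  0.6 -1.3] w 85.3 q [ 0.23  0.76  0.44  1.7  -0.42  0.79  0.35]
```

View pics/w2.png

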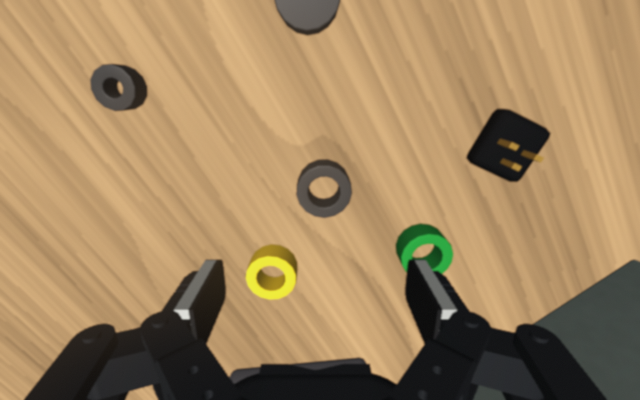

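Wrist picture: wide dark ring at (324,188), bore open to the wood; yellow (272,272) and green (425,252) beyond, small core (118,87), plug (510,145). Fit its top circle.

```bash
cat >> h.py <<'E'
def circ(q):
    A=np.c_[2*q[:,:2],np.ones(len(q))]; s=np.linalg.lstsq(A,(q[:,:2]**2).sum(1),rcond=None)[0]
    return s[:2],np.sqrt(s[2]+s[:2]@s[:2])
E
python3 - <<'E'
from h import *
a=load('w2');im=a['im'].astype(int);d=a['d']
m=((im.max(2)<110)&((im.max(2)-im.min(2))<40)).astype(np.uint8)
sub=np.zeros_like(m);sub[150:225,285:365]=m[150:225,285:365]
cs,hi=cv2.findContours(sub,cv2.RETR_CCOMP,cv2.CHAIN_APPROX_NONE)
for c,h in zip(cs,hi[0]):
    if len(c)<30: continue
    q=np.array([ray(a,*p[0],24) for p in c]); print(len(c),h[3],circ(q),cv2.boundingRect(c))
ys,xs=np.nonzero(sub); P=np.array([pt(a,d,x,y) for x,y in zip(xs,ys)])
top=P[abs(P[:,2]-24)<3]; print(len(P),len(top),np.median(top,0)); print(np.histogram(P[:,2],bins=[-5,0,5,10,15,20,22,24,26,28,30]))
h=cv2.convexHull(top[:,:2].astype(np.float32)); print(cv2.minEnclosingCircle(h))
E
```

```text
156 -1 (array([ 541.63653573, -321.36434404]), np.float64(22.607061069005905)) (297, 160, 54, 57)
77 0 (array([ 542.09387739, -319.87409228]), np.float64(11.184357596126635)) (308, 175, 32, 25)
1888 1402 [ 541.41644613 -322.56324367   23.19317324]
(array([   2,   53,  119,  126,  137,  137, 1139,  169,    0,    0]), array([-5,  0,  5, 10, 15, 20, 22, 24, 26, 28, 30]))
((540.1035766601562, -323.4778747558594), 22.450515747070312)
```

```bash
python3 go.py 540.5 -323 5 60
```

```text
slide [  0.5   7.3 122.5] turn -0.001 | t 3.0 pos [ 534.5 -320.   127.5] rot [-3.137e+00  8.000e-04  1.046e+00] F [-0.5  0.6 -1.3] w 85.3 q [ 0.23  0.76  0.44  1.7  -0.42  0.79  0.35]
```

Emit:
play_rows --pt "0 4 30" --pt "0 7 70" --pt "0 7 100" --pt "0.5 7 118" --pt "0.5 7 122" --turn '[0,0,0,0,0]' --fingers '[1,1,1,1,1]'

```text
clock: 3.62
eef_pos: [541.0, -321.1, 5.3]
tool_rot: [-3.136, -0.0, 1.048]
force: [0.7, -0.2, -0.1]
width: 85.2
```

```bash
python3 go.py 540.5 -323 5 60
```

```text
slide [-1.9  0.5  0.3] turn 0.001 | t 3.62 pos [ 541.  -321.1    5.3] rot [-3.1364e+00 -3.0000e-04  1.0481e+00] F [ 0.7 -0.2 -0.1] w 85.2 q [ 0.29  0.93  0.34  1.72 -0.51  0.59  0.41]
```

Emit:
play_rows --pt "-2 0.5 0" --pt "-2 0.5 0" --pt "-2 0.5 0" --pt "-2 0.5 0" --pt "-2 0.5 0" --turn '[0,0,0,0,0]' --fingers '[0.9,0.5,0.3,0.3,0.3]'

```text
clock: 4.25
eef_pos: [541.0, -323.5, 6.8]
tool_rot: [-3.138, -0.001, 1.048]
force: [-1.0, 0.5, 6.5]
width: 43.5
```

Emit:
play_rows --pt "0 0 0" --pt "0 0 0" --pt "0 0 0" --pt "0 0 0" --turn '[0,0,0,0]' --fingers '[0.3,0.3,0.3,0.3]'

```text
clock: 4.75
eef_pos: [541.0, -323.5, 6.9]
tool_rot: [-3.138, -0.001, 1.048]
force: [0.1, 0.1, 0.9]
width: 43.7
```

```bash
python3 -c "
from h import *
snap('wrist','w3')"; python3 go.py 540.5 -323 205 60
```

```text
slide [   0.3   -1.4 -198.1] turn 0.001 | t 4.8 pos [ 541.  -323.5    6.9] rot [-3.1382e+00 -7.0000e-04  1.0481e+00] F [-0.9 -0.   0.9] w 43.8 q [ 0.29  0.93  0.34  1.72 -0.51  0.59  0.41]
```

View pics/w3.png

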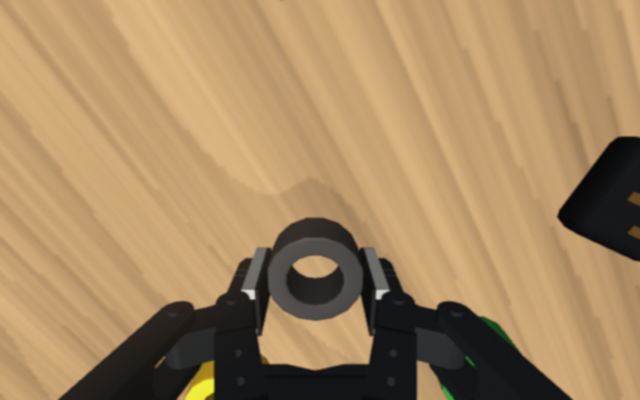

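The ring is held between the pads, centred at (315,275), width 43.7 mm. Lift and travel.

Emit:
play_rows --pt "0 0 -20" --pt "0 0 -60" --pt "0 0 -110" --pt "0 0 -150" --pt "0 0 -165" --turn '[0,0,0,0,0]' --fingers '[0.3,0.3,0.3,0.3,0.3]'

```text
clock: 5.42
eef_pos: [542.6, -325.0, 175.5]
tool_rot: [3.14, -0.001, 1.048]
force: [0.0, -0.4, -2.4]
width: 43.5
```

```bash
python3 go.py 649 118 170 171.2
python3 - <<'E'
from h import *
a=load('w3');d=a['d'];im=a['im'].astype(int)
s=ctrl.read_state()
# ring top circle in hand-frame using pose at that shot
R=rm([-3.1382,-.0007,1.0481]);t=np.array([541,-323.5,6.9])
m=np.zeros(d.shape,bool)
pts=[]
for v in range(225,330):
  for u in range(262,370):
    if d[v,u]>0 and im[v,u].max()<110:
      q=pt(a,d,u,v)
      pts.append(R.T@(q-t))
pts=np.array(pts);print(np.percentile(pts[:,2],[1,5,25,50,75,95]))
z=np.median(pts[:,2]);tp=pts[(abs(pts[:,2]-z)<3)&(abs(pts[:,1])<20)]
print(tp.min(0),tp.max(0)); print(pt(a,d,315,302),pt(a,d,315,310))
h=tp[:,:2].astype(np.float32);print(cv2.minEnclosingCircle(h))
E
```

```text
slide [ 436.9 -129.     5.6] turn -1.94 | t 5.42 pos [ 542.6 -325.   175.5] rot [ 3.1397e+00 -6.0000e-04  1.0480e+00] F [ 0.  -0.4 -2.4] w 43.5 q [ 0.22  0.71  0.47  1.64 -0.39  0.89  0.32]
[-34.10786624 -25.76556663 -16.58400126 -15.86871923 -10.77867288
   0.35355443]
[-23.35377078 -19.99386928 -18.1757554 ] [ 21.94596208  19.99906699 -12.8752156 ]
[ 534.27099922 -336.7864575    20.51205472] [ 533.173817   -338.71303425   23.53912334]
((-0.6638369560241699, 0.5784277319908142), 22.839397430419922)
```

Emit:
play_rows --pt "40 -12 0" --pt "80 -24 0" --pt "120 -36 0" --pt "160 -48 0" --pt "200 -60 0" --turn '[-0.17,-0.34,-0.51,-0.68,-0.85]' --fingers '[0.3,0.3,0.3,0.3,0.3]'

```text
clock: 6.05
eef_pos: [589.9, -120.2, 175.0]
tool_rot: [3.141, 0.0, 1.903]
force: [0.3, 0.1, -1.9]
width: 43.2
```

```bash
python3 go.py 649 118 170 171.2
```

```text
slide [205.9 133.6   4.9] turn -1.085 | t 6.05 pos [ 589.9 -120.2  175. ] rot [3.1414e+00 3.0000e-04 1.9035e+00] F [ 0.3  0.1 -1.9] w 43.2 q [-0.    0.64  0.26  1.72 -0.21  0.81  0.68]
```

Emit:
play_rows --pt "35 23 0" --pt "70 46 0" --pt "105 68 0" --pt "140 91 0" --pt "175 114 0" --turn '[-0.17,-0.35,-0.53,-0.71,-0.89]' --fingers '[0.3,0.3,0.3,0.3,0.3]'

```text
clock: 6.68
eef_pos: [640.0, 83.5, 174.3]
tool_rot: [-3.141, -0.001, 2.799]
force: [1.0, 0.3, -1.1]
width: 43.5
```

```bash
python3 go.py 649 118 150 171.2
```

```text
slide [ 3.1 35.5 24.2] turn -0.189 | t 6.67 pos [640.   83.5 174.3] rot [-3.1405e+00 -1.1000e-03  2.7992e+00] F [ 1.   0.3 -1.1] w 43.5 q [-0.18  0.68  0.02  1.59 -0.01  0.87  1.07]
```

Emit:
play_rows --pt "1 15 10" --pt "3 30 20" --pt "3 35 24" --pt "3 35 24" --pt "3 35 24" --turn '[-0.1,-0.19,-0.19,-0.19,-0.19]' --fingers '[0.3,0.3,0.3,0.3,0.3]'

```text
clock: 7.3
eef_pos: [649.0, 116.3, 150.5]
tool_rot: [-3.14, -0.001, 2.987]
force: [-0.6, 0.5, -0.8]
width: 43.6
```

```bash
python3 -c "
from h import *
s=ctrl.read_state();print(s['eef_pos'],s['tool_rot'])
p,im,d=snap('wrist','w4');np.savez('pics/w4s.npz',t=s['eef_pos'],r=s['tool_rot'])"; python3 go.py 649 118 150 171.2
```

```text
[648.96183348 116.29563144 150.49204635] [-3.13991899e+00 -9.29771491e-04  2.98723895e+00]
slide [0.3 1.6 0.6] turn -0.001 | t 7.35 pos [649.1 116.4 150.6] rot [-3.1401e+00 -7.0000e-04  2.9874e+00] F [-0.3 -0.5 -1.2] w 43.5 q [-0.2   0.73 -0.03  1.56  0.03  0.85  1.17]
```

View pics/w4.png

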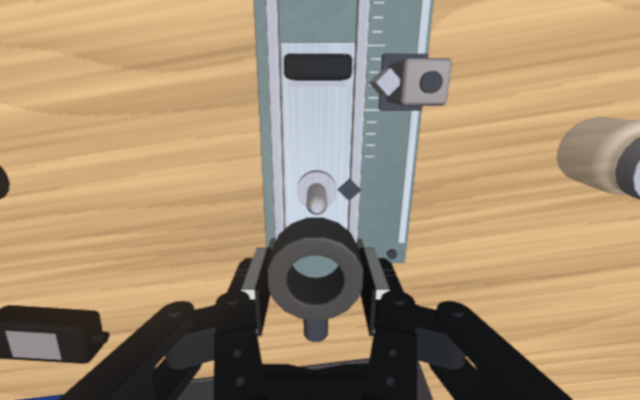

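Wrist picture: post tip (317,207), collar (317,188), pointer (349,189), sensor nose tip about (375,81), handle (318,66), held ring (316,275). Measure them all.

```bash
python3 - <<'E'
from h import *
a=load('w4');im=a['im']
c1=cv2.resize(im[160:225,285:375],None,fx=6,fy=6,interpolation=cv2.INTER_CUBIC)
c2=cv2.resize(im[40:110,350:460],None,fx=5,fy=5,interpolation=cv2.INTER_CUBIC)[:,:540]
c=np.zeros((600,560,3),np.uint8)
c=np.zeros((390+200,550,3),np.uint8)
cv2.imwrite('pics/c4a.png',c1);cv2.imwrite('pics/c4b.png',c2)
E
```

```text
(no output)
```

View pics/c4a.png

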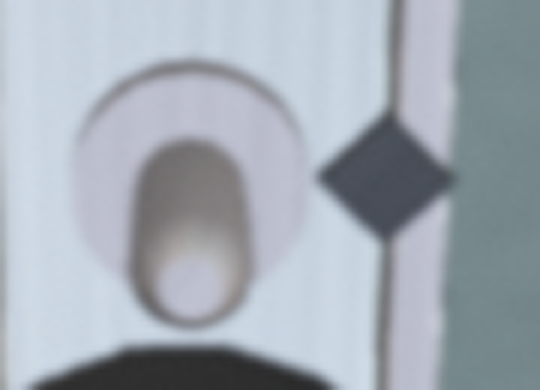

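View pics/c4b.png

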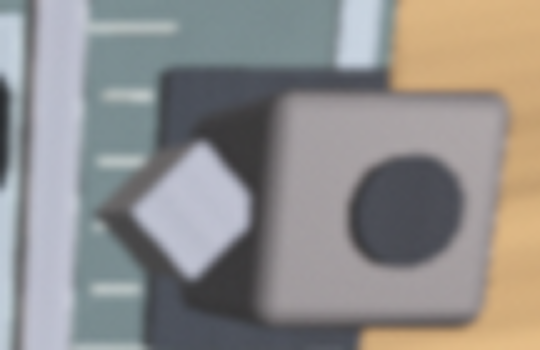

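```bash
python3 - <<'E'
from h import *
a=load('w4');d=a['d'];w=np.load('pics/w4s.npz');R=rm(w['r']);t=w['t']
im=a['im'].astype(int)
A=lambda x,y:(285+(x+.5)/6-.5,160+(y+.5)/6-.5)
B=lambda x,y:(350+(x+.5)/5-.5,40+(y+.5)/5-.5)
tip=ray(a,*A(192,290),76);print('tip',tip.round(1),pt(a,d,*A(192,290)).round(1))
col=ray(a,*A(190,177),38);print('col',col.round(1))
pq=ray(a,*A(387,178),32);print('pointer',pq.round(1),pt(a,d,*A(387,178)).round(1))
nt=ray(a,*B(133,213),52);print('nosetop',nt.round(1),pt(a,d,*B(150,213)).round(1))
nb=ray(a,*B(100,213),38);print('nosebot',nb.round(1),pt(a,d,*B(110,214)))
sc=ray(a,*B(385,208),70);print('sens',sc.round(1),pt(a,d,*B(330,208)).round(1))
ha=ray(a,318,57,96);print('handle front/back edges',[ray(a,318,v,96).round(1).tolist() for v in(54,66,78)],[pt(a,d,318,v).round(1).tolist() for v in (57,62,70,76)])
q=[ray(a,u,v,26) for u,v in((359,5),(355,150))];v=q[0]-q[1];print('railyaw',np.degrees(np.arctan2(-v[1],-v[0])))
ex=np.array([np.cos(np.deg2rad(-8.8)),np.sin(np.deg2rad(-8.8))]);ey=np.array([-ex[1],ex[0]])
for n,p in(('tip',tip),('nt',nt),('nb',nb),('sens',sc),('ptr',pq)):
  D=(p-tip)[:2];print(n,D@ex,D@ey)
pts=[]
for v in range(225,330):
  for u in range(262,370):
    if d[v,u]>0 and im[v,u].max()<115: pts.append(pt(a,d,u,v))
pts=np.array(pts);L=(pts-t)@R
z=np.median(L[:,2]);s=(abs(L[:,2]+16)<3)&(abs(L[:,1])<21);print(z,cv2.minEnclosingCircle(L[s][:,:2].astype(np.float32)),cv2.minEnclosingCircle(pts[s][:,:2].astype(np.float32)))
E
```

```text
tip [649.1 116.3  76. ] [649.5 116.3  75. ]
col [647.  116.5  38. ]
pointer [653.4 144.   32. ] [653.3 144.   32.2]
nosetop [570.2 171.3  52. ] [570.3 171.9  61.7]
nosebot [569.7 168.9  38. ] [569.89798595 168.80005516  47.59134652]
sens [574.3 200.8  70. ] [573.2 193.8  69.5]
handle front/back edges [[549.3, 132.4, 96.0], [555.5, 131.4, 96.0], [561.9, 130.5, 96.0]] [[550.8, 132.2, 95.8], [553.4, 131.8, 95.4], [557.6, 131.1, 95.0], [560.8, 130.7, 94.3]]
railyaw -8.017975412431108
tip 0.0 0.0
nt -86.39312684718294 42.259514394395296
nb -86.49627764734181 39.80771226169469
sens -86.87404303633552 72.04729459112379
ptr 0.005115459312737219 28.012783762070264
-15.758353477345405 ((-0.023897970095276833, -0.17712625861167908), 23.6109561920166) ((648.974853515625, 116.14065551757812), 23.61305809020996)
```

Ring centre (649.0,116.1) and post tip (649.1,116.3) agree within 0.3 mm; the nose lies 86.4 mm toward −x of the post. Lower.

Emit:
play_rows --pt "0 0 20" --pt "0 0 45" --pt "0 0 60" --pt "0 0 68" --pt "0 0 76" --turn '[0,0,0,0,0]' --fingers '[0.3,0.3,0.3,0.3,0.3]'

```text
clock: 7.98
eef_pos: [649.5, 116.2, 74.8]
tool_rot: [-3.14, 0.0, 2.987]
force: [-0.2, 0.8, -2.4]
width: 43.7
```

```bash
python3 go.py 649 116.3 46 171.2
```

```text
slide [ 0.5  0.  28.8] turn -0.001 | t 7.97 pos [649.5 116.2  74.8] rot [-3.1405e+00  4.0000e-04  2.9871e+00] F [-0.2  0.8 -2.4] w 43.7 q [-0.2   0.83 -0.03  1.61  0.04  0.71  1.17]
```

Emit:
play_rows --pt "0.5 0 8" --pt "0.5 0 15" --pt "0.5 0 21" --pt "0.5 0 26" --pt "0.5 0 29" --turn '[0,0,0,0,0]' --fingers '[0.3,0.3,0.3,0.3,0.3]'

```text
clock: 8.6
eef_pos: [649.0, 116.3, 45.5]
tool_rot: [-3.14, 0.0, 2.987]
force: [-0.2, -0.7, 0.3]
width: 43.3
```

```bash
python3 go.py 649 116.3 46 171.2
```

```text
slide [ 0.  -0.  -0.5] turn -0.001 | t 8.6 pos [649.  116.3  45.5] rot [-3.1405e+00  3.0000e-04  2.9871e+00] F [-0.2 -0.7  0.3] w 43.3 q [-0.2   0.87 -0.03  1.62  0.04  0.66  1.16]
```

Emit:
play_rows --pt "0 0 0.5" --pt "0 0 0.5" --pt "0 0 0.5" --pt "0 0 0.5" --pt "0 0 0.5" --turn '[0,0,0,0,0]' --fingers '[0.55,0.7,0.8,0.8,0.8]'

```text
clock: 9.22
eef_pos: [649.1, 116.3, 45.1]
tool_rot: [-3.141, 0.0, 2.987]
force: [0.1, -0.3, 0.5]
width: 68.2
```

Emit:
play_rows --pt "0 0 -15" --pt "0 0 -40" --pt "0 0 -75" --pt "0 0 -105" --pt "0 0 -115" --turn '[0,0,0,0,0]' --fingers '[0.8,0.8,0.8,0.8,0.8]'

```text
clock: 9.85
eef_pos: [650.5, 116.7, 163.2]
tool_rot: [3.141, 0.005, 2.987]
force: [-0.6, -0.3, 0.7]
width: 68.6
```

```bash
python3 -c "
from h import *
p,im,d=snap('wrist','w5')"; python3 go.py 556 131 160 81.2
```

```text
slide [95.5 -0.4  2.7] turn 1.57 | t 9.9 pos [650.4 116.7 163.2] rot [3.1411 0.0046 2.987 ] F [0.6 0.6 0.7] w 68.5 q [-0.2   0.71 -0.03  1.56  0.03  0.87  1.17]
```

View pics/w5.png

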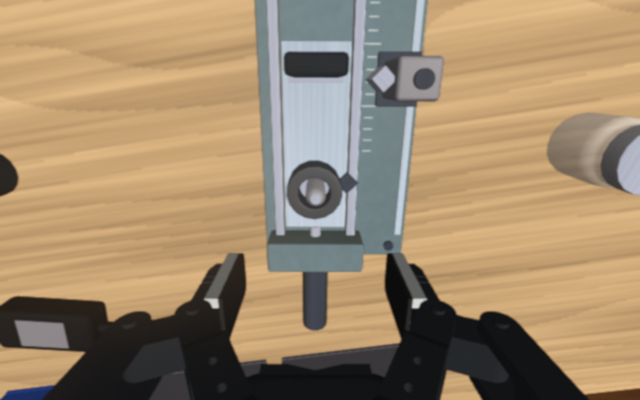

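The ring sits round the post at (315,190). Check its height and position.

```bash
python3 - <<'E'
from h import *
a=load('w5');d=a['d'];im=a['im'].astype(int);pts=[]
for v in range(155,222):
  for u in range(283,342):
    if im[v,u].max()<115 and d[v,u]>0: pts.append(pt(a,d,u,v))
pts=np.array(pts);s=abs(pts[:,2]-62)<3
print(len(pts),s.sum(),np.median(pts[s],0),np.percentile(pts[:,2],[50,75,90,98]),cv2.minEnclosingCircle(pts[s][:,:2].astype(np.float32)))
E
```

```text
2012 1496 [646.55496212 115.30671963  61.16888135] [60.94538513 61.52606302 62.04808172 69.88522743] ((648.3541870117188, 115.08716583251953), 22.3866024017334)
```

Ring top at 61–62 mm and centred on the post, so it is seated. Now turn and go to the handle.

Emit:
play_rows --pt "19 0 0" --pt "38 0 0" --pt "57 0 0" --pt "76 0 0" --pt "95 0 0" --turn '[0.18,0.36,0.54,0.72,0.9]' --fingers '[0.7,0.6,0.6,0.6,0.6]'

```text
clock: 10.52
eef_pos: [555.1, 131.2, 161.8]
tool_rot: [3.14, 0.002, 2.081]
force: [0.6, 0.5, -0.2]
width: 51.2
```

Emit:
play_rows --pt "0 0 0" --pt "0 0 0" --pt "0 0 0" --pt "0 0 0" --pt "0 0 0" --turn '[0.17,0.34,0.51,0.67,0.67]' --fingers '[0.6,0.6,0.6,0.6,0.6]'

```text
clock: 11.15
eef_pos: [554.4, 131.2, 160.9]
tool_rot: [3.14, 0.002, 1.413]
force: [-0.2, -0.1, 0.5]
width: 50.9
```

```bash
python3 -c "
from h import *
p,im,d=snap('wrist','w6')"; python3 go.py 555.2 130.8 62 81.2
```

```text
slide [-0.2  0.6 99. ] turn -0.003 | t 11.2 pos [554.5 131.2 161. ] rot [3.1400e+00 1.5000e-03 1.4142e+00] F [ 0.8 -0.1  0.1] w 51.0 q [-0.55  0.64  0.42  1.83 -0.36  0.75 -0.1 ]
```

View pics/w6.png

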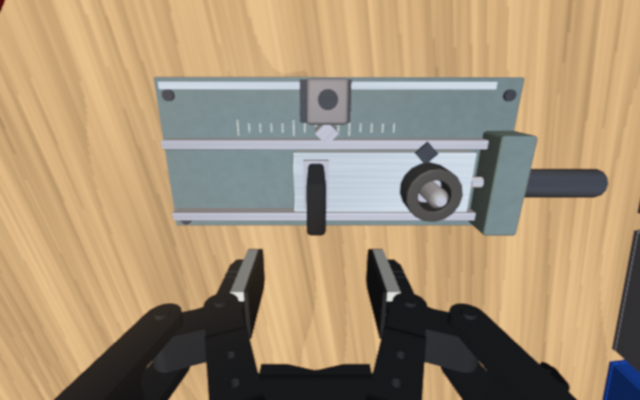

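Handle at (316,200) lies midway between the pads (252/378). Descend.

Emit:
play_rows --pt "0 0.5 25" --pt "0 0.5 55" --pt "0 0.5 80" --pt "0 0.5 95" --pt "0 0.5 99" --turn '[0,0,0,0,0]' --fingers '[0.6,0.6,0.6,0.6,0.6]'

```text
clock: 11.82
eef_pos: [554.7, 130.8, 61.2]
tool_rot: [3.141, 0.002, 1.415]
force: [0.0, -0.1, 0.0]
width: 50.5
```

Emit:
play_rows --pt "0 0 0" --pt "0 0 0" --pt "0 0 0" --pt "0 0 0" --pt "0 0 0" --turn '[0,0,0,0,0]' --fingers '[0.4,0.2,0,0,0]'

```text
clock: 12.45
eef_pos: [555.2, 130.9, 62.1]
tool_rot: [3.14, 0.001, 1.415]
force: [-1.5, -0.1, 5.7]
width: 13.5
```

```bash
python3 go.py 469.7 144 61 81.2; python3 - <<'E'
from h import *
a=load('w6');ex=np.array([np.cos(np.deg2rad(-8.8)),np.sin(np.deg2rad(-8.8))])
n=ray(a,327,136,50)[:2];p=ray(a,426.5,153,32)[:2];t=ray(a,434,194,76)[:2];h=ray(a,316,225,96)[:2]
print([(n-q)@ex for q in (p,t,h)], ray(a,327,136,50),ray(a,434,194,76),h)
E
```

```text
slide [ -0.3 -86.5   1. ] turn -0.002 | t 12.45 pos [555.2 130.9  62.1] rot [3.1403e+00 1.1000e-03 1.4149e+00] F [-1.5 -0.1  5.7] w 13.5 q [-0.49  0.78  0.32  1.88 -0.44  0.55 -0.03]
[np.float64(-86.28875254391593), np.float64(-79.81082792859404), np.float64(9.01672999377581)] [571.40159658 174.44735526  50.        ] [644.20319579 123.02938371  76.        ] [553.97679702 120.82832962]
```

Handle gripped (13.5 mm). Pointer to nose is 86.3–86.5 mm. Pull.

Emit:
play_rows --pt "0 -4 0" --pt "0 -12 0" --pt "0 -22 0" --pt "0 -32 0" --pt "0 -42 0" --turn '[0,0,0,0,0]' --fingers '[0,0,0,0,0]'

```text
clock: 13.08
eef_pos: [515.9, 137.2, 62.1]
tool_rot: [3.135, 0.001, 1.414]
force: [7.0, -0.4, -6.3]
width: 13.1
```

```bash
python3 go.py 469.8 144.1 62 81.2
```

```text
slide [ -0.4 -46.6  -0.2] turn -0.003 | t 13.07 pos [515.9 137.2  62.1] rot [3.1352e+00 9.0000e-04 1.4144e+00] F [ 7.  -0.4 -6.3] w 13.1 q [-0.51  0.74  0.31  1.99 -0.46  0.47 -0.03]
```

Emit:
play_rows --pt "0 -9 0" --pt "0 -20 0" --pt "0 -31 0" --pt "0 -41 0" --pt "0 -46.5 0" --turn '[0,0,0,0,0]' --fingers '[0,0,0,0,0]'

```text
clock: 13.7
eef_pos: [473.2, 144.1, 62.2]
tool_rot: [3.129, 0.0, 1.414]
force: [10.2, -1.6, -7.0]
width: 13.0
```

Emit:
play_rows --pt "0 0 0" --pt "0 0 0" --turn '[0,0]' --fingers '[0,0]'

```text
clock: 13.95
eef_pos: [475.7, 143.7, 62.2]
tool_rot: [3.124, 0.0, 1.413]
force: [9.0, -0.4, -6.2]
width: 13.3
```

```bash
python3 go.py 469.8 144.1 62 81.2; python3 -c "
from h import *
snap('wrist','w7');snap('top','t7');snap('scene','s7')
a=load('t7')['im'];cv2.imwrite('pics/c7.png',cv2.resize(a[110:270,240:330],None,fx=3.7,fy=3.7,interpolation=cv2.INTER_CUBIC))"
```

```text
slide [-0.5 -5.9  0.1] turn -0.004 | t 13.95 pos [475.7 143.7  62.2] rot [3.1240e+00 4.0000e-04 1.4132e+00] F [ 9.  -0.4 -6.2] w 13.3 q [-0.55  0.71  0.28  2.1  -0.48  0.38 -0.03]
```

View pics/w7.png

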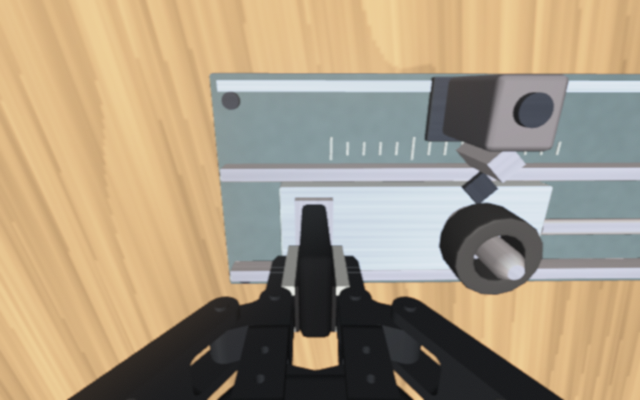

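View pics/c7.png

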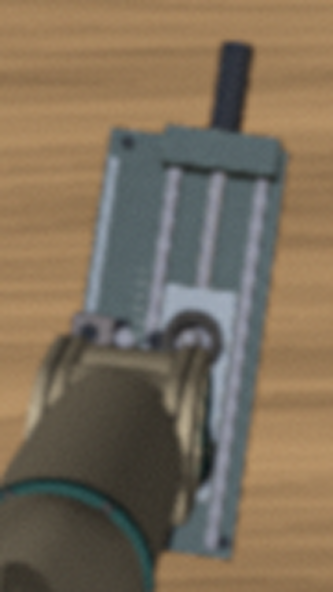

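```bash
python3 -c "
from h import *
a=load('w7')['im'];cv2.imwrite('pics/c8.png',cv2.resize(a[135:215,440:540],None,fx=7,fy=7,interpolation=cv2.INTER_CUBIC))"
```

```text
(no output)
```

View pics/c8.png

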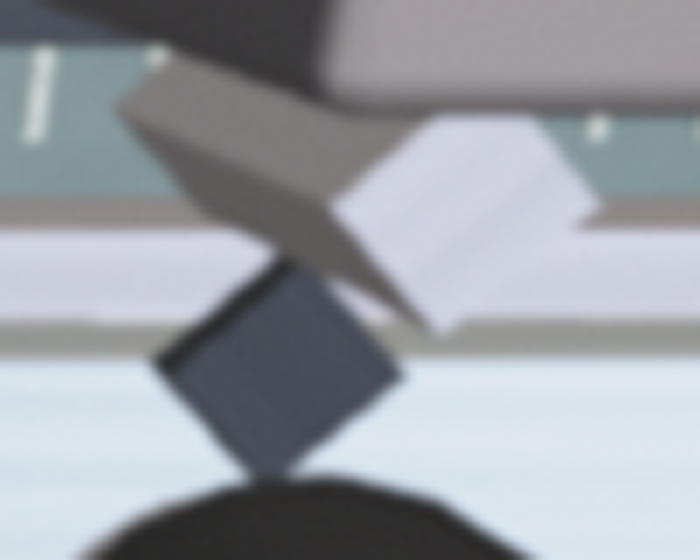

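```bash
cat > m.py <<'E'
import sys
from h import *
f=sys.argv[1];a=load(f);d=a['d'];ex=np.array([np.cos(np.deg2rad(-8.8)),np.sin(np.deg2rad(-8.8))])
def C(x,y):return (440+(x+.5)/7-.5,135+(y+.5)/7-.5)
v=[float(i) for i in sys.argv[2:6]]
print('top of nose z',pt(a,d,*C(v[0],v[1]-50)).round(1),'ptr z',pt(a,d,*C(v[2],v[3])).round(1))
zn=61.7
for zn in (60,62):
  n=ray(a,*C(v[0],v[1]),zn);p=ray(a,*C(v[2],v[3]),32);print(zn,n.round(1),p.round(1),'seat-nose',((p-n)[:2]@ex).round(2))
E
python3 m.py w7 440 333 278 372
```

```text
top of nose z [570.2 172.8  60.3] ptr z [573.  157.3  33.5]
60 [570.5 169.1  60. ] [573.8 156.7  32. ] seat-nose 5.1
62 [569.4 169.9  62. ] [573.8 156.7  32. ] seat-nose 6.37
```

Picture: pointer at (479,188) sits about 5.5 mm short of the nose apex (503,182); the TCP shift (80.4 of 86.4 mm) agrees. The arm yields to the spring, so I'll overshoot the command a little.

Emit:
play_rows --pt "0 -4 0" --pt "0 -8 0" --pt "0 -9 0" --pt "0 -9 0" --pt "0 -9 0" --turn '[0,0,0,0,0]' --fingers '[0,0,0,0,0]'

```text
clock: 14.72
eef_pos: [469.4, 144.7, 62.2]
tool_rot: [3.12, 0.0, 1.413]
force: [8.6, -2.2, -5.7]
width: 13.4
```

```bash
python3 go.py 469.8 144.1 62 81.2; python3 -c "
from h import *
snap('wrist','w8')
a=load('w8')['im'];cv2.imwrite('pics/c9.png',cv2.resize(a[135:215,440:540],None,fx=7,fy=7,interpolation=cv2.INTER_CUBIC))"; python3 go.py 469.8 144.1 62 81.2
```

```text
slide [-0.5  0.5  0.2] turn -0.004 | t 14.72 pos [469.4 144.7  62.2] rot [3.1195e+00 3.0000e-04 1.4127e+00] F [ 8.6 -2.2 -5.7] w 13.4 q [-0.55  0.7   0.28  2.11 -0.49  0.36 -0.04]
slide [-0.5  0.4  0.2] turn -0.004 | t 14.78 pos [469.5 144.7  62.2] rot [3.1195e+00 3.0000e-04 1.4128e+00] F [ 9.3 -1.2 -5.9] w 13.4 q [-0.55  0.7   0.28  2.11 -0.49  0.36 -0.04]
```

View pics/c9.png

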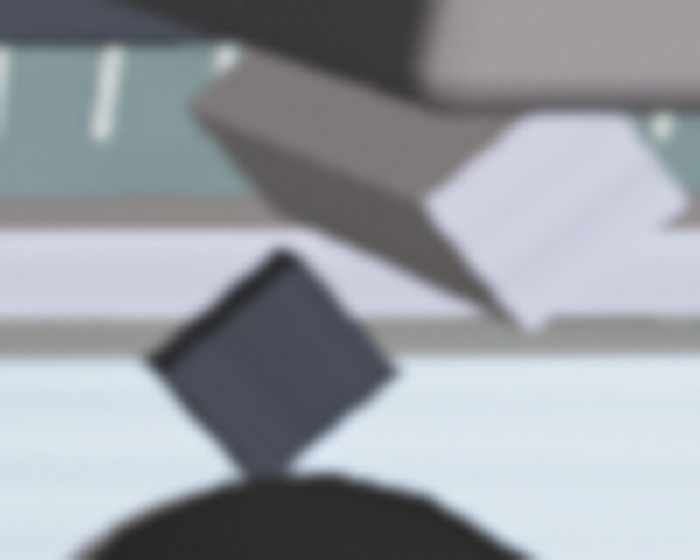

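```bash
python3 m.py w8 533 330 273 368; python3 - <<'E'
from h import *
a=load('w8');d=a['d'];im=a['im'].astype(int);pts=[]
for v in range(195,300):
  for u in range(435,550):
    if im[v,u].max()<115 and d[v,u]>0: pts.append(pt(a,d,u,v))
pts=np.array(pts);s=abs(pts[:,2]-62)<3
print(np.percentile(pts[:,2],[50,90]),cv2.minEnclosingCircle(pts[s][:,:2].astype(np.float32)),'expect',np.array([649.1,116.3])-86.9*np.array([.988,-.153]))
E
```

```text
top of nose z [569.8 173.2  61.4] ptr z [566.3 158.8  34.3]
60 [570.9 169.1  60. ] [567.4 157.8  32. ] seat-nose -1.67
62 [569.6 169.9  62. ] [567.4 157.8  32. ] seat-nose -0.3
[60.57236798 61.7926429 ] ((563.0966186523438, 130.0602569580078), 23.245405197143555) expect [563.2428 129.5957]
```

View pics/w8.png

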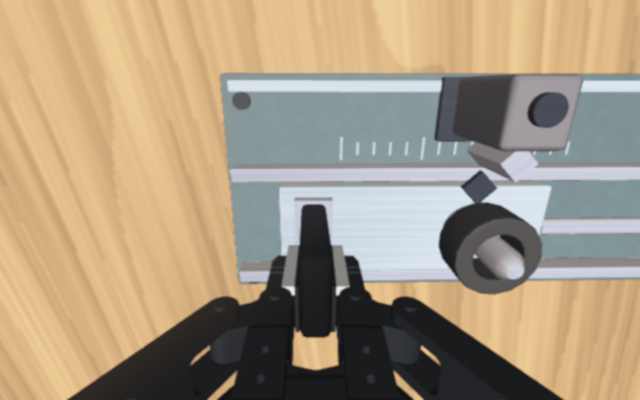

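Seat is within about 1 mm of the nose, and the ring is seated (top 61–62 mm). Check that the hold is steady.

```bash
python3 - <<'E'
from h import *
for i in range(20):
    vision.get_image('wrist')
    if i%5==4:
        s=ctrl.read_state();print(round(s['clock'],2),s['eef_pos'].round(1),s['force'].round(1),s['tool_rot'].round(4),s['width'].round(1))
snap('wrist','w9');a=load('w9')['im'];print(np.abs(a.astype(int)-load('w8')['im'])[135:300,440:550].mean())
snap('top','t9')
e=np.abs(load('top0')['im'].astype(int)-load('t9')['im']).max(2)
cv2.imwrite('pics/t9v.png',load('t9')['im'])
E
```

```text
Traceback (most recent call last):
AttributeError: 'float' object has no attribute 'round'
```

```bash
python3 - <<'E'
from h import *
for i in range(15):
    vision.get_image('wrist')
    if i%5==4:
        s=ctrl.read_state();print(round(s['clock'],2),s['eef_pos'].round(1),s['force'].round(1),s['tool_rot'].round(4),round(s['width'],1))
snap('wrist','w9');a=load('w9')['im'];print(np.abs(a.astype(int)-load('w8')['im'])[135:300,440:550].mean())
snap('top','t9')
E
```

```text
15.28 [469.5 144.7  62.2] [ 8.6 -2.  -5.3] [3.1194e+00 2.0000e-04 1.4128e+00] 13.3
15.53 [469.5 144.7  62.2] [ 9.2 -1.8 -4.5] [3.1195e+00 3.0000e-04 1.4129e+00] 13.2
15.78 [469.5 144.7  62.2] [ 9.5 -1.8 -5.3] [3.1194e+00 3.0000e-04 1.4128e+00] 13.2
0.4871625344352617
```

View pics/t9.png

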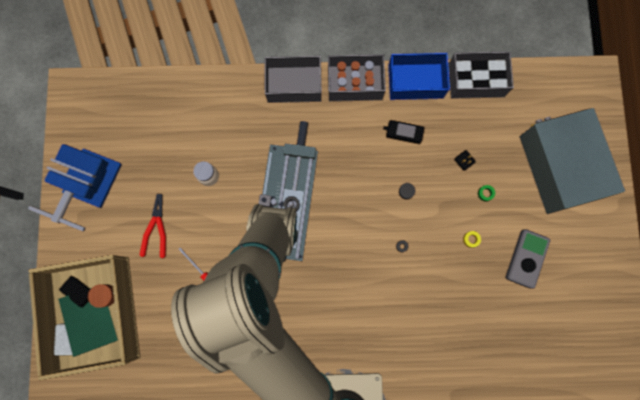

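The hold is steady, and the other things are where they were; only the screwdriver's handle is hidden by the arm. Hand in.

```bash
python3 -c "
from cell import ctrl
print(ctrl.finish_job())"
```

```text
the job is handed in; nothing more can be done
None
```

I threaded the wide dark ring onto the post and let go of it with the shuttle home. Then I pulled the shuttle out by its handle to the sensor's nose and handed the job in at about 16 s with the gripper still holding it. The hand-in gave no verdict.

**Ring:** after release its top read 61–62 mm (62 expected). After the pull it was centred within about 1 mm of where the post should be, still seated.

**Shuttle at the mark:** my last estimates put the post 0.3 to 1.7 mm past the nose, within the 6 mm allowed. The spread depends on the assumed height of the nose's top face.

**Hold:** the position changed by no more than 0.1 mm over about 1 s, with about 9 N on the tool against the spring and the jaws at 13 mm on the handle.

**First pull fell short:** it stopped about 6 mm short because the arm yields to the spring, and a second move corrected it.

**Disagreeing check:** one post-tip reading differed by about 6.5 mm. I put it down to a badly chosen pixel, because the pointer, sensor block and an earlier post view all gave 86–87 mm of travel.

**Other things:** in the last top picture they stood where they began. The arm hid the screwdriver's handle, so I could not check that part.

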